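# Load the polarimeter tube and shut the hood

## Robot

A 6-joint arm with a two-finger parallel gripper is mounted at the origin on the work surface. World frame = base frame: x ahead of the robot, y to its left, z up, the work surface at z = 0. Lengths are in m, angles in rad, forces in N, time in s.
With the tool pointing down it reaches from about 0.25 to 0.775 m from the base axis. Payload 8.9 kg.
Tool frame: the origin (TCP) lies at the very end of the fingers, on their centre line; the grasp point (between the pads) lies 19 mm behind it; z points along the fingers, y is the direction in which the jaws open and shut (so a half turn about z gives the same grasp; the last joint's range is limited). The gripper opens to 85 mm and grips with 20 to 120 N. Pads are 22 mm wide; open, the fingers measure 114 mm over their backs; the gripper's body (76 mm by 85 mm) begins 54 mm behind the grasp point. The pads swing forward as they close: fully open they stand 13 mm farther back than shut.
Start: joints at [0.978, 0.291, -0.153, 1.127, 0, 1.431], TCP at [0.23, 0.472, 0.231] pointing down, gripper open.
Joint ranges: [-2.52, 2.52], [-0.91, 1.74], [-1.3, 1.37], [-1.96, 2.02], [-1.52, 1.47], [-3.14, 3.14]. Speed limits (rad/s): [2.22, 2.22, 2.79, 3.14, 3.14, 3.14].

## Interface

Orientations are given as a unit quaternion [x, y, z, w].
In Python, from cell import * gives the robot as it stands. Calls block until the motion is done:
- movep(position, orientation): joint-space move of the TCP to a pose.
- servo_line(position, rotation=None, v=0.15): straight line of the TCP; rotation=None keeps the orientation; v is the mean speed in m/s.
- move_joints(angles): joint-space move.
- command_gripper(opening, grasp_force=None): finger opening in m; grasp_force is the grip in N (None keeps the last); returns when the fingers have stopped.
- sleep(seconds).
- inverse_kinematics(position, orientation): joint angles nearest the present ones, or None.
- get_image(name): name is "side" or "top" or "wrist"; returns (picture, depth): 400x640x3 uint8, blue, green, red; 400x640 float32, m along the optical axis (not along the pixel's ray), 0 where there is no reading.
- get_calibration(name): a dict with "camera_matrix" (3x3 intrinsics, pixels), "position" and "orientation" of the camera in the world. Camera axes: x right, y down, z forward; pixel columns grow to the right and rows downward; lengths in m; the calibration is good to about 2 mm. The wrist camera is an equidistant fisheye: a pixel r from the principal point sees the ray r / f radians off the axis. A picture is of the moment at which its call begins: read the wrist's pose just before it. get_calibration takes no time and is no camera call; for the wrist camera it gives the pose at the moment of the call.
A pose or a line that the arm cannot do raises IKError and nothing moves.
- hand_in(): hands the job in, once; it reports no verdict.
Readings, each from a call of its own:
- current_time_s(): time.
- current_q(): joint angles.
- current_joint_velocities(): joint speeds.
- current_tau(): joint torques, N m.
- current_position(): TCP position.
- current_eef_rot(): TCP orientation.
- current_wrist_force(): force on the tool from outside, world axes, zero at the start.
- current_wrist_torque(): the same for the moment, N m.
- current_finger_gap(): finger opening in m.
Only numpy, scipy, OpenCV 4.12 (cv2) and the standard library are available. Lean on these libraries where they do the work, as an engineer would, in place of code of your own. Each camera call takes 0.05 s, during which the arm holds its last target.

## Task

Take the longer of the two sample tubes out of the rack, lay it on its side in the polarimeter's cradle so that both steel end caps rest in the V supports between the end stops, let go of it, and only then close the hood fully. The tube has glass windows: set it down softly, never let it drop, topple over or be pressed hard on the bench or the instrument, and leave the short tube and everything else on the bench where they are.

Things in the scene. Friction and masses are not known exactly. Their poses are not given: they have to be found in the camera images.
- cell: Tube to load: clear, 26 mm in diameter, with a steel cap 34 mm in diameter and 22 mm long at each end; 120 mm long, about 0.2 kg, both ends alike. Origin: centre of one end face; z runs along the tube. At the start it stands, origin down, in either rack hole, foot 10 mm above the bench, top 50 mm out of the rack. It can stand freely on the bench.
- cell_mid (a point): Middle of the sample tube to load, on its axis, 60 mm from either end.
- short_cell: The other, shorter tube, same diameters and caps, 86 mm long; stands in the other rack hole with its top 16 mm out of the rack. Leave it. Origin at its foot, z along it.
- rack: White rack block fixed to the bench, 60 (x) x 180 (y) x 80 mm high, origin at the centre of its underside. Two round holes 37 mm wide and 70 mm deep at y = -50 and +50 mm.
- polarimeter: White bench instrument, fixed; origin under its cradle at bench level, y along the cradle, -x the front. Its base covers x -95 to 115, y -170 to 170 mm, with a flat deck 60 mm above the bench. At each end of the deck a housing (|y| 118 to 170, x -75 to 95) 112 mm above the bench.
- cradle (a point): Where the middle of the lying tube belongs, 90 mm above the bench (30 above the deck); y runs along the tube, either way round. Two 90 degree V supports, |y| 42 to 58 mm, 48 wide in x, reach to 3 mm below this point; between them the deck is free for fingers. End stops, inner faces at |y| = 69 mm, reach to 4 mm below this point: the tube has 9 mm of play at each end.
- lid (a joint): Hood hinge angle, rad: 0 closed, about 1.55 standing upright and open (starts 1.45 to 1.62, stop at 1.7). Friction hinge: it stays where it is left and needs about 0.4 N m (some 3 to 5 N at its front edge) to turn, all the way down to 0. It does not latch.
- lid_hinge (a point): Middle of the hood's hinge line, at the deck's height, 80 mm behind the cradle (+x of the instrument). The line runs along the instrument's y. Orientation turns with the hood.
- lid_edge (a point): Middle of the hood's upper front edge; closed, it is 150 mm in front (-x) of the hinge line and 58 mm above it. The hood is a grey hollow cover, 150 (x) x 224 (y) x 58 mm high, walls 4 mm. Open, it stands swung up to the rear, hollow to the front; close it by pushing its flat top face from behind (+x) over to the front, then down.
- wash_bottle: Bystander: white plastic bottle, 64 mm in diameter, 150 mm tall; origin at its foot.
- beaker: Bystander: glass beaker, 70 mm wide, 90 mm tall; origin at its foot.
- jar: Bystander: amber jar with black cap, 60 mm wide, 90 mm tall; origin at its foot.
- meter: Bystander: flat white hand-held meter, 60 x 110 x 26 mm; origin under its centre.
- dish: Bystander: white ceramic dish, 90 mm wide, 25 mm tall; origin at its foot.
- funnel: Bystander: white funnel standing mouth down, 70 mm wide, 70 mm tall; origin at its foot.
There are look-alikes about, which are no part of the job. Leave any green look-alike of the cell alone.

How it is judged:
By the outcome, as a careful person would: the job done as asked, in the order asked, and still so for the second after the job is handed in, with the robot touching nothing.
It also fails if it takes over 72 s, if anything falls off the work surface, if the arm or the gripper's body presses on something with over 40 N, if the wrist force passes 120 N, or if a joint passes its speed limit or range.

## Working session

There is one attempt and no reset: what is moved stays moved. The work goes in short steps, each a Python script; the robot and the scene stay as the last script left them, time stands still between calls to the robot, and variables do not carry over. Pictures are saved under pics/ and viewed, and the job is handed in when it is done.

```bash
ls; mkdir -p pics; python3 - <<'E'
from cell import *
import cv2,numpy as np
for n in("side","top","wrist"):
    c=get_calibration(n);print(n,np.round(c["camera_matrix"],1).tolist(),c["position"],c["orientation"])
    p,d=get_image(n);cv2.imwrite(f"pics/{n}0.png",p);np.save(f"pics/{n}0.npy",d)
print(current_time_s(),current_finger_gap())
E
```

```text
pics
side [[485.2, 0.0, 326.9], [0.0, 485.2, 201.5], [0.0, 0.0, 1.0]] [0.36281683 1.21160401 1.32310969] [-0.07288197  0.92156753 -0.37969445  0.03512303]
top [[416.3, 0.0, 318.0], [0.0, 416.3, 200.8], [0.0, 0.0, 1.0]] [0.35210022 0.0102947  1.31502971] [-0.70100258  0.70774068 -0.06062686  0.06342632]
wrist [[309.7, 0.0, 321.6], [0.0, 309.7, 197.1], [0.0, 0.0, 1.0]] [0.17034489 0.50152951 0.37414574] [0.8405998  0.52495416 0.07022475 0.11350589]
0.15 0.08534360607979058
```

View pics/side0.png

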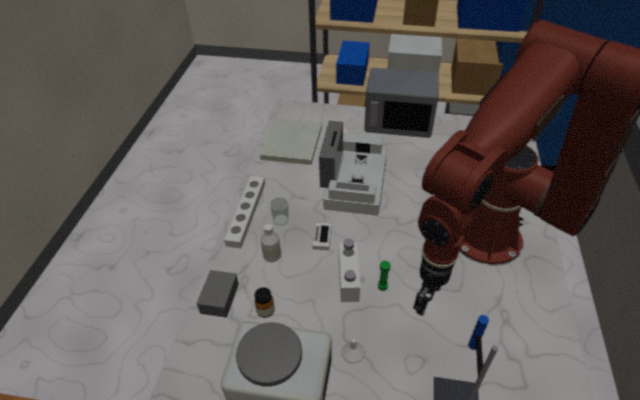

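View pics/top0.png

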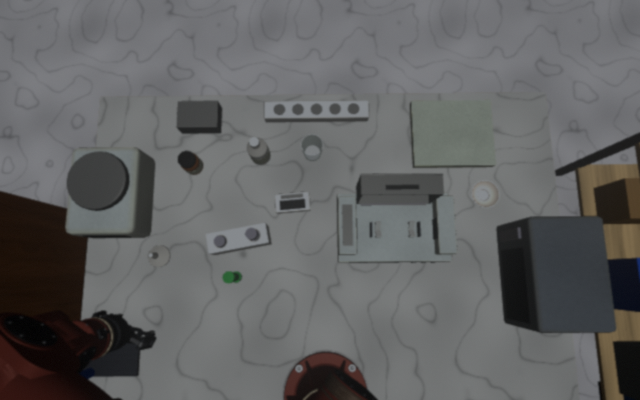

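View pics/wrist0.png

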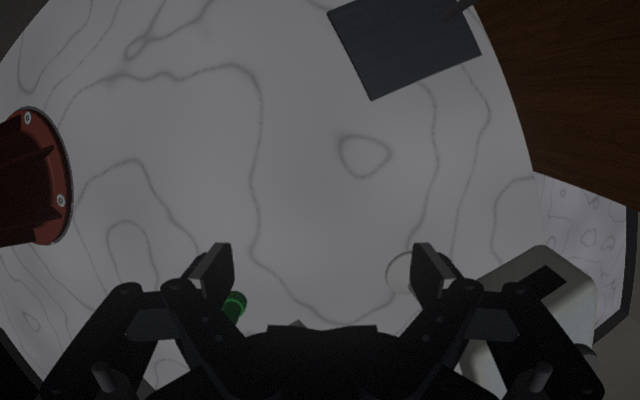

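The top view shows the rack at (238,238) with caps at (220,241) and (252,235), the green look-alike at (231,277), and the polarimeter at about (396,228) with its hood upright behind it. Next I'll measure these.

```bash
cat > h.py <<'E'
import numpy as np,cv2
from scipy.spatial.transform import Rotation as R
def cloud(d,c):
    K=np.array(c["camera_matrix"]);v,u=np.mgrid[0:d.shape[0],0:d.shape[1]]
    P=np.stack([(u-K[0,2])/K[0,0]*d,(v-K[1,2])/K[1,1]*d,d],-1)
    return P@R.from_quat(c["orientation"]).as_matrix().T+np.array(c["position"])
E
python3 - <<'E'
from cell import *
from h import *
for n,boxes in (("top",dict(A=(212,234,228,249),B=(244,228,260,243),green=(222,268,242,286),rack=(204,220,272,256))),("side",dict(A=(340,266,358,286),B=(340,236,358,254),rack=(335,238,362,302)))):
    d=np.load(f"pics/{n}0.npy");P=cloud(d,get_calibration(n))
    b=P[300:330,150:200] if n=="top" else P[330:345,180:215]
    print(n,"bench z",np.median(b[...,2]))
    for k,(u0,v0,u1,v1) in boxes.items():
        Q=P[v0:v1,u0:u1].reshape(-1,3);z=Q[:,2]
        print(k,"zmax pct",np.round(np.percentile(z,[50,80,90,97]),3))
        for lo,hi in((.07,.09),(.09,.105),(.105,.122),(.122,.14)):
            m=(z>lo)&(z<hi)
            if m.sum()>5:print("  ",lo,hi,m.sum(),np.round(Q[m].mean(0),4),np.round(Q[m].min(0),3),np.round(Q[m].max(0),3))
d=np.load("pics/top0.npy");P=cloud(d,get_calibration("top"))
m=(P[...,2]>.074)&(P[...,2]<.086);m[:215]=0;m[:,:200]=0;m[262:]=0;m[:,275:]=0
print(cv2.minAreaRect(P[m][:,:2].astype(np.float32)))
img=cv2.imread("pics/top0.png");a=cv2.resize(img[205:295,195:345],None,fx=5,fy=5);cv2.imwrite("pics/c1.png",a)
cv2.imwrite("pics/c2.png",cv2.resize(img[160:275,325:505],None,fx=4.4,fy=4.4,interpolation=cv2.INTER_CUBIC))
s=cv2.imread("pics/side0.png");cv2.imwrite("pics/c3.png",cv2.resize(s[225:310,320:410],None,fx=6,fy=6,interpolation=cv2.INTER_CUBIC))
E
```

```text
top bench z -0.001139999057500507
A zmax pct [0.083 0.096 0.098 0.101]
   0.07 0.09 126 [0.4518 0.3081 0.0795] [0.432 0.284 0.072] [0.474 0.331 0.09 ]
   0.09 0.105 106 [0.4536 0.3039 0.0956] [0.437 0.288 0.09 ] [0.47  0.321 0.103]
B zmax pct [0.115 0.13  0.131 0.132]
   0.07 0.09 97 [0.464  0.2163 0.0786] [0.449 0.19  0.07 ] [0.492 0.236 0.085]
   0.105 0.122 8 [0.462  0.1977 0.1174] [0.455 0.191 0.114] [0.484 0.207 0.122]
   0.122 0.14 112 [0.4712 0.2057 0.1289] [0.457 0.19  0.122] [0.486 0.221 0.134]
green zmax pct [0.017 0.118 0.12  0.121]
   0.105 0.122 122 [0.3492 0.2682 0.1179] [0.334 0.253 0.106] [0.365 0.285 0.122]
rack zmax pct [0.07  0.081 0.086 0.129]
   0.07 0.09 988 [0.4613 0.2559 0.0792] [0.418 0.162 0.07 ] [0.506 0.349 0.09 ]
   0.09 0.105 106 [0.4536 0.3039 0.0956] [0.437 0.288 0.09 ] [0.47  0.321 0.103]
   0.105 0.122 8 [0.462  0.1977 0.1174] [0.455 0.191 0.114] [0.484 0.207 0.122]
   0.122 0.14 115 [0.4716 0.2057 0.1289] [0.457 0.19  0.122] [0.488 0.221 0.134]
side bench z -0.001017473487583409
A zmax pct [0.08  0.091 0.094 0.097]
   0.07 0.09 278 [0.4545 0.3069 0.
[... 251 characters left out ...]
.105 16 [0.4685 0.2224 0.0955] [0.458 0.213 0.09 ] [0.48  0.23  0.104]
   0.105 0.122 34 [0.469  0.223  0.1147] [0.452 0.204 0.105] [0.486 0.231 0.121]
   0.122 0.14 79 [0.4682 0.2133 0.1276] [0.452 0.19  0.122] [0.485 0.232 0.134]
rack zmax pct [0.073 0.081 0.094 0.127]
   0.07 0.09 690 [0.4579 0.2746 0.0784] [0.416 0.168 0.07 ] [0.502 0.356 0.09 ]
   0.09 0.105 95 [0.4533 0.2962 0.0943] [0.435 0.213 0.09 ] [0.48  0.328 0.104]
   0.105 0.122 34 [0.469  0.223  0.1147] [0.452 0.204 0.105] [0.486 0.231 0.121]
   0.122 0.14 79 [0.4682 0.2133 0.1276] [0.452 0.19  0.122] [0.485 0.232 0.134]
((0.46274662017822266, 0.2556766867637634), (0.060694094747304916, 0.1814069300889969), 10.253320693969727)
```

```bash
python3 - <<'E'
from cell import *
from h import *
d=np.load("pics/top0.npy");P=cloud(d,get_calibration("top"))
W=P[165:275,325:470].reshape(-1,3);W=W[W[:,2]>.03]
h,e=np.histogram(W[:,2],np.arange(.03,.3,.005));print([(round(a,3),int(b)) for a,b in zip(e,h) if b>20])
for lo,hi in((.05,.068),(.1,.12)):
    Q=W[(W[:,2]>lo)&(W[:,2]<hi)];print(lo,cv2.minAreaRect(Q[:,:2].astype(np.float32)),np.median(Q[:,2]))
E
```

```text
[(np.float64(0.03), 32), (np.float64(0.035), 24), (np.float64(0.05), 141), (np.float64(0.055), 2272), (np.float64(0.06), 2407), (np.float64(0.065), 381), (np.float64(0.07), 91), (np.float64(0.075), 83), (np.float64(0.08), 110), (np.float64(0.085), 97), (np.float64(0.09), 44), (np.float64(0.095), 51), (np.float64(0.1), 35), (np.float64(0.105), 440), (np.float64(0.11), 1416), (np.float64(0.115), 246), (np.float64(0.2), 23), (np.float64(0.205), 876), (np.float64(0.21), 828)]
0.05 ((0.4947614371776581, -0.21408557891845703), (0.33892953395843506, 0.2096681147813797), 89.95609283447266) 0.06022113158865294
0.1 ((0.5039657950401306, -0.21474017202854156), (0.3399219512939453, 0.1880495548248291), 89.89360809326172) 0.11200928769579255
```

View pics/c1.png

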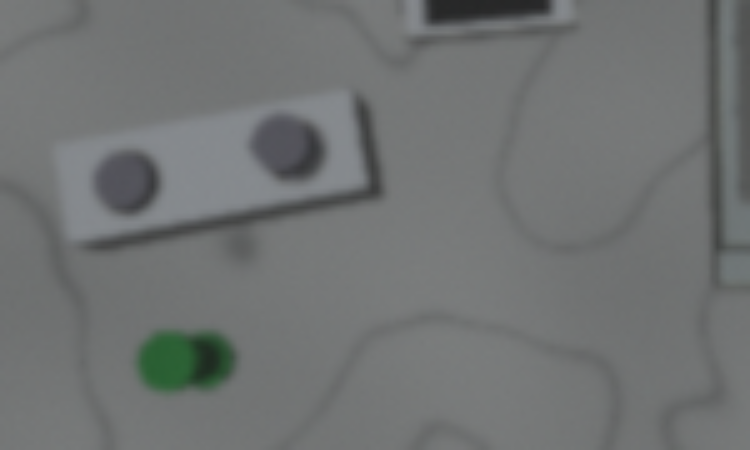

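View pics/c2.png

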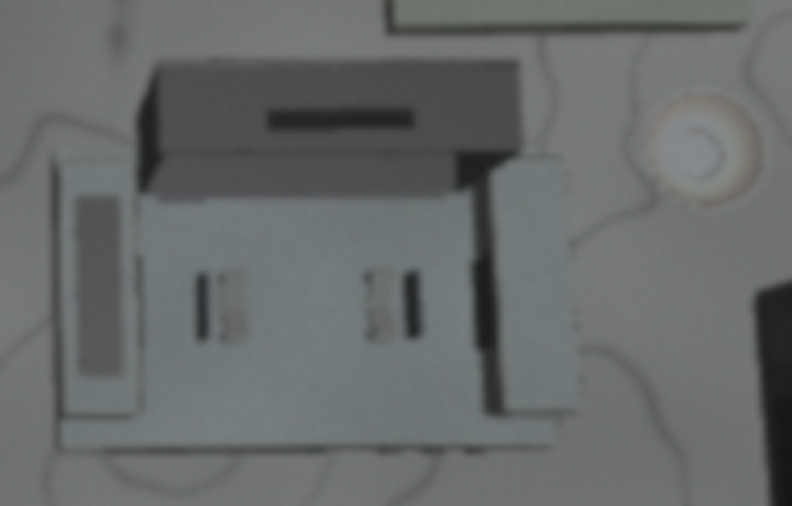

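View pics/c3.png

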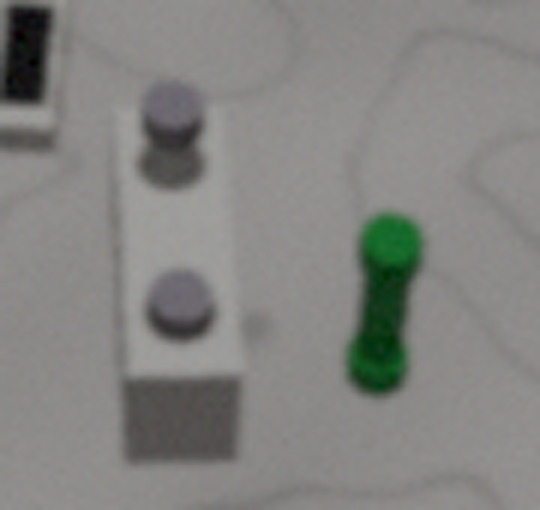

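The long tube is the cap at (252,235): its top is at z≈0.13, which is 50 mm out of the rack. The cap at (220,241), z≈0.096, is the short tube, and (231,277) is the green look-alike, so I leave both alone. The crops confirm this. Next I'll refine the instrument pose and check that the poses are reachable.

```bash
python3 - <<'E'
from cell import *
from h import *
P=cloud(np.load("pics/top0.npy"),get_calibration("top"));S=cloud(np.load("pics/side0.npy"),get_calibration("side"))
Z=P[...,2]
def rect(n,m):
    Q=P[m];print(n,len(Q),np.round(np.median(Q,0),4),np.round(np.percentile(Q,[2,98],axis=0),4).tolist(),[np.round(x,4) for x in cv2.minAreaRect(Q[:,:2].astype(np.float32))])
def box(u0,v0,u1,v1):
    m=np.zeros(Z.shape,bool);m[v0:v1,u0:u1]=1;return m
rect("houseL",box(333,190,362,258)&(Z>.104)&(Z<.118))
rect("houseR",box(430,190,462,258)&(Z>.104)&(Z<.118))
rect("stopL/V",box(366,216,386,242)&(Z>.068)&(Z<.1))
rect("stopR/V",box(404,216,424,242)&(Z>.068)&(Z<.1))
rect("hoodfront",box(350,165,450,200)&(Z>.19)&(Z<.23))
# side: hood / housings
m=(S[...,2]>.104)&(S[...,2]<.118)&(S[...,0]>.38)&(S[...,0]<.62)&(S[...,1]<-.0)&(S[...,1]>-.42)
Q=S[m];
for s in (Q[Q[:,1]>-.2],Q[Q[:,1]<-.25]):
    if len(s)>20:print("side house",len(s),np.round(np.percentile(s,[3,97],axis=0),4).tolist(),cv2.minAreaRect(s[:,:2].astype(np.float32)))
m=(S[...,2]>.12)&(S[...,2]<.22)&(S[...,0]>.53)&(S[...,0]<.68)&(S[...,1]<-.05)&(S[...,1]>-.36)
Q=S[m];print("side hood",len(Q),np.round(np.percentile(Q,[3,97],axis=0),4).tolist())
T=R.from_quat(current_eef_rot());c=get_calibration("wrist")
print("cam in tool",T.inv().apply(np.array(c["position"])-current_position()), "toolR",np.round(T.as_matrix(),3).tolist())
# IK
tube=np.array([.4715,.206,.094])
for tilt in (0,15,30):
  for a in (10,17,23):
    d=np.array([np.cos(np.radians(a))*np.cos(np.radians(tilt)),np.sin(np.radians(a))*np.cos(np.radians(tilt)),-np.sin(np.radians(tilt))])
    for s in (1,-1):
        y=s*np.cross([0,0,1],d);y/=np.linalg.norm(y);x=np.cross(y,d);M=np.stack([x,y,d],1)
        r=[]
        for back,up in((0,0),(.09,0),(0,.1)):
            r.append(inverse_kinematics((tube+19e-3*d-back*d+[0,0,up]).tolist(),R.from_matrix(M).as_quat().tolist()))
        print(tilt,a,s,[None if q is None else np.round(q,2).tolist() for q in r])
cr=np.array([.485,-.214,.09])
for s in (1,-1):
    M=np.stack([[0,s,0],[s,0,0],[0,0,-1]],1)
    for p in(cr-[0,0,.019],cr+[0,0,.15],[.66,-.214,.19],[.68,-.214,.28],[.445,-.214,.118]):
        q=inverse_kinematics(list(p),R.from_matrix(M).as_quat().tolist());print(s,None if q is None else np.round(q,2))
E
```

```text
houseL 1022 [ 0.4934 -0.0709  0.1124] [[0.4154, -0.0977, 0.1071], [0.5766, -0.0458, 0.1169]] [array([ 0.4968, -0.0757]), array([0.0594, 0.1692]), np.float64(88.9405)]
houseR 1058 [ 0.4907 -0.3563  0.1116] [[0.4128, -0.3829, 0.1063], [0.5737, -0.3306, 0.1166]] [array([ 0.4959, -0.3553]), array([0.1738, 0.062 ]), np.float64(1.7514)]
stopL/V 119 [ 0.4867 -0.161   0.0806] [[0.4629, -0.1722, 0.0691], [0.5075, -0.1408, 0.089]] [array([ 0.4854, -0.1566]), array([0.0322, 0.0453]), np.float64(89.1807)]
stopR/V 125 [ 0.4839 -0.2684  0.0808] [[0.4619, -0.2879, 0.0688], [0.5064, -0.2564, 0.0891]] [array([ 0.4842, -0.2716]), array([0.0325, 0.0455]), np.float64(88.3097)]
hoodfront 1750 [ 0.5938 -0.2133  0.2099] [[0.5658, -0.3225, 0.2053], [0.6221, -0.1059, 0.2145]] [array([ 0.5945, -0.215 ]), array([0.0598, 0.225 ]), np.float64(0.0832)]
side house 539 [[0.4125, -0.0992, 0.1045], [0.5981, -0.0377, 0.1169]] ((0.5135058164596558, -0.06726858019828796), (0.06640448421239853, 0.2150181084871292), 86.2008285522461)
side house 349 [[0.4139, -0.3772, 0.1045], [0.5661, -0.32, 0.1161]] ((0.49418333172798157
[... 477 characters left out ...]
1 [None, None, None]
15 17 1 [None, None, None]
15 17 -1 [None, None, None]
15 23 1 [None, None, None]
15 23 -1 [None, None, None]
30 10 1 [None, None, None]
30 10 -1 [None, None, None]
30 17 1 [None, None, None]
30 17 -1 [None, None, None]
30 23 1 [None, None, None]
30 23 -1 [None, None, None]
1 [-0.55  0.45 -0.38  0.74  0.    1.02]
1 [-0.55  0.3  -0.12  1.15  0.    1.02]
1 [-0.42  0.65  0.31  1.23  0.    1.15]
1 [-0.41  0.68  0.6   1.49  0.    1.16]
1 [-0.6   0.33 -0.42  0.82  0.    0.97]
-1 [-0.55  0.45 -0.38  0.74  0.   -2.12]
-1 [-0.55  0.3  -0.12  1.15  0.   -2.12]
-1 [-0.42  0.65  0.31  1.23  0.   -1.99]
-1 [-0.41  0.68  0.6   1.49  0.   -1.98]
-1 [-0.6   0.33 -0.42  0.82  0.   -2.17]
```

```bash
python3 - <<'E'
from cell import *
from h import *
def pose(p,a,t,s):
    a,t=np.radians([a,t]);d=np.array([np.cos(a)*np.cos(t),np.sin(a)*np.cos(t),-np.sin(t)])
    y=s*np.cross([0,0,1],d);y/=np.linalg.norm(y);x=np.cross(y,d)
    return (np.array(p)+.019*d).tolist(),R.from_matrix(np.stack([x,y,d],1)).as_quat().tolist()
print("rack")
for z in (.094,.2,.3):
  for t in (0,5,10,20,30,40,50,60):
    ok=[]
    for a in range(-180,180,10):
      for s in(1,-1):
        q=inverse_kinematics(*pose([.4715,.206,z],a,t,s))
        if q is not None: ok.append((a,s))
    print(z,t,ok)
p,q=pose([.4715,.206,.094],100,5,1)
E
```

```text
rack
0.094 0 [(-60, 1), (-60, -1), (-50, 1), (-50, -1), (80, 1), (80, -1), (90, 1), (90, -1), (100, 1), (100, -1), (110, 1), (110, -1)]
0.094 5 [(-70, 1), (-70, -1), (-60, 1), (-60, -1), (-50, 1), (-50, -1), (-40, 1), (-40, -1), (-30, 1), (-30, -1), (60, 1), (60, -1), (70, 1), (70, -1), (80, 1), (80, -1), (90, 1), (90, -1), (100, 1), (100, -1), (110, 1), (110, -1), (120, 1), (120, -1)]
0.094 10 [(-80, 1), (-80, -1), (-70, 1), (-70, -1), (-60, 1), (-60, -1), (-50, 1), (-50, -1), (-40, 1), (-40, -1), (-30, 1), (-30, -1), (-20, 1), (-20, -1), (60, 1), (60, -1), (70, 1), (70, -1), (80, 1), (80, -1), (90, 1), (90, -1), (100, 1), (100, -1), (110, 1), (110, -1), (120, 1), (120, -1), (130, 1), (130, -1)]
0.094 20 [(-100, 1), (-100, -1), (-90, 1), (-90, -1), (-80, 1), (-80, -1), (-70, 1), (-70, -1), (-60, 1), (-60, -1), (-50, 1), (-50, -1), (-40, 1), (-40, -1), (-30, 1), (-30, -1), (-20, 1), (-20, -1), (60, 1), (60, -1), (70, 1), (70, -1), (80, 1), (80, -1), (90, 1), (90, -1), (100, 1), (100, -1), (110, 1), (110, -1), (120, 1), (120, -1), (130, 1), (130, -1), (140, 1), (140, -1)]
0.094 30 [(-
[... 8743 characters left out ...]
, 1), (-160, -1), (-150, 1), (-150, -1), (-140, 1), (-140, -1), (-130, 1), (-130, -1), (-120, 1), (-120, -1), (-110, 1), (-110, -1), (-100, 1), (-100, -1), (-90, 1), (-90, -1), (-80, 1), (-80, -1), (-70, 1), (-70, -1), (-60, 1), (-60, -1), (-50, 1), (-50, -1), (-40, 1), (-40, -1), (-30, 1), (-30, -1), (-20, 1), (-20, -1), (-10, 1), (-10, -1), (0, 1), (0, -1), (10, 1), (10, -1), (20, 1), (20, -1), (30, 1), (30, -1), (40, 1), (40, -1), (50, 1), (50, -1), (60, 1), (60, -1), (70, 1), (70, -1), (80, 1), (80, -1), (90, 1), (90, -1), (100, 1), (100, -1), (110, 1), (110, -1), (120, 1), (120, -1), (130, 1), (130, -1), (140, 1), (140, -1), (150, 1), (150, -1), (160, 1), (160, -1), (170, 1), (170, -1)]
```

```bash
cat >> h.py <<'E'
def pose(p,a,t,s=-1,off=.014):
    a,t=np.radians([a,t]);d=np.array([np.cos(a)*np.cos(t),np.sin(a)*np.cos(t),-np.sin(t)])
    y=s*np.cross([0,0,1],d);y/=np.linalg.norm(y);x=np.cross(y,d)
    return (np.array(p)+off*d).tolist(),R.from_matrix(np.stack([x,y,d],1)).as_quat().tolist()
def down(sg): return R.from_matrix(np.stack([[0,sg,0],[sg,0,0],[0,0,-1]],1)).as_quat().tolist()
E
python3 - <<'E'
from cell import *
from h import *
for a,t in((80,0),(90,0),(100,0),(90,3),(100,3),(110,5)):
  for z in (.094,.2,.28):
    p,o=pose([.4715,.206,z],a,t);q=inverse_kinematics(p,o)
    if q is None: print(a,t,z,None);continue
    # wrist plane intersect tool axis
    d=R.from_quat(o).as_matrix()[:,2];n=np.array([-np.sin(q[0]),np.cos(q[0]),0]);L=np.dot(p,n)/np.dot(d,n)
    print(a,t,z,np.round(q,2),"L",round(L,3),"wrist",np.round(np.array(p)-L*d,3))
E
```

```text
80 0 0.094 [-0.4   1.21 -0.35  1.59  1.34 -0.  ] L 0.399 wrist [ 0.405 -0.173  0.094]
80 0 0.2 [-0.4   1.   -0.43  1.71  1.34 -0.  ] L 0.399 wrist [ 0.405 -0.173  0.2  ]
80 0 0.28 [-0.4   0.85 -0.45  1.84  1.34 -0.  ] L 0.399 wrist [ 0.405 -0.173  0.28 ]
90 0 0.094 [-0.37  1.23 -0.19  1.72  1.2   0.  ] L 0.402 wrist [ 0.472 -0.182  0.094]
90 0 0.2 [-0.37  1.04 -0.27  1.83  1.2   0.  ] L 0.402 wrist [ 0.472 -0.182  0.2  ]
90 0 0.28 [-0.37  0.9  -0.29  1.95  1.2   0.  ] L 0.402 wrist [ 0.472 -0.182  0.28 ]
100 0 0.094 [-0.32  1.27 -0.03  1.85  1.07  0.  ] L 0.407 wrist [ 0.54  -0.181  0.094]
100 0 0.2 [-0.32  1.09 -0.11  1.95  1.07  0.  ] L 0.407 wrist [ 0.54  -0.181  0.2  ]
100 0 0.28 None
90 3 0.094 [-0.37  1.17 -0.23  1.6   1.2   0.13] L 0.402 wrist [ 0.471 -0.182  0.114]
90 3 0.2 [-0.37  0.98 -0.29  1.73  1.2   0.13] L 0.402 wrist [ 0.471 -0.182  0.22 ]
90 3 0.28 [-0.37  0.84 -0.3   1.86  1.2   0.13] L 0.402 wrist [ 0.471 -0.182  0.3  ]
100 3 0.094 [-0.32  1.22 -0.06  1.76  1.07  0.1 ] L 0.407 wrist [ 0.54  -0.181  0.115]
100 3 0.2 [-0.32  1.04 -0.12  1.88  1.07  0.1 ] L 0.407 wrist [ 0.54  -0.181  0.221]
100 3 0.28 [-0.32  0.91 -0.13  1.99  1.07  0.1 ] L 0.407 wrist [ 0.54  -0.181  0.301]
110 5 0.094 [-0.27  1.24  0.1   1.85  0.95  0.12] L 0.414 wrist [ 0.608 -0.168  0.129]
110 5 0.2 [-0.27  1.07  0.04  1.96  0.95  0.12] L 0.414 wrist [ 0.608 -0.168  0.235]
110 5 0.28 None
```

The wrist sits about 0.4 m behind the fingertips, so a side grasp in the rack would put it into the instrument. Instead I'll lift the tube by its cap, stand it on free bench, and regrasp it from the side at its glass.

```bash
python3 - <<'E'
from cell import *
from h import *
t=15
for X,Y in((.33,.13),(.36,.12),(.38,.1),(.40,.1),(.36,.06),(.36,.0),(.42,.06)):
  for a in (50,60,70,80,90,100,110):
    r=[]
    for z,back in((.08,0),(.08,.09),(.25,0)):
        d=np.array([np.cos(np.radians(a)),np.sin(np.radians(a)),0])
        q=inverse_kinematics(*pose(np.array([X,Y,z])-back*d,a,t,-1,.019));r.append(q)
    if all(q is not None for q in r):
        print(X,Y,a,np.round(r[0],2),np.round(r[1],2),"wrist",np.round(np.array([X,Y,.08])-.38*d,2)[:2])
for ang in (0,10,90,100,-80):  # jaw dir for top grasp
    c,s=np.cos(np.radians(ang)),np.sin(np.radians(ang));y=np.array([c,s,0]);z=np.array([0,0,-1]);M=np.stack([np.cross(y,z),y,z],1)
    for p in ([.4715,.206,.1],[.4715,.206,.28],[.36,.1,.09]):
        q=inverse_kinematics(p,R.from_matrix(M).as_quat().tolist());print(ang,None if q is None else np.round(q,2))
E
```

```text
0.33 0.13 50 [-1.04  0.98 -1.21  0.27  1.14  0.63] [-1.51  1.04 -1.1   0.65  0.73  0.24] wrist [ 0.09 -0.16]
0.33 0.13 60 [-0.94  0.93 -1.05  0.57  1.09  0.53] [-1.28  0.97 -0.95  0.85  0.78  0.27] wrist [ 0.14 -0.2 ]
0.33 0.13 70 [-0.84  0.92 -0.91  0.8   1.02  0.45] [-1.1   0.95 -0.79  1.02  0.78  0.27] wrist [ 0.2  -0.23]
0.33 0.13 80 [-0.75  0.93 -0.76  0.99  0.94  0.38] [-0.96  0.96 -0.64  1.18  0.75  0.25] wrist [ 0.26 -0.24]
0.33 0.13 90 [-0.66  0.95 -0.63  1.15  0.87  0.32] [-0.83  0.99 -0.48  1.32  0.71  0.23] wrist [ 0.33 -0.25]
0.33 0.13 100 [-0.57  0.98 -0.5   1.29  0.79  0.27] [-0.72  1.03 -0.33  1.45  0.65  0.21] wrist [ 0.4  -0.24]
0.33 0.13 110 [-0.49  1.01 -0.37  1.41  0.7   0.23] [-0.61  1.07 -0.18  1.57  0.59  0.18] wrist [ 0.46 -0.23]
0.36 0.12 50 [-0.93  0.9  -1.18  0.2   1.23  0.84] [-1.36  0.99 -1.05  0.68  0.87  0.32] wrist [ 0.12 -0.17]
0.36 0.12 60 [-0.86  0.89 -1.    0.58  1.15  0.64] [-1.18  0.95 -0.89  0.89  0.87  0.33] wrist [ 0.17 -0.21]
0.36 0.12 70 [-0.79  0.9  -0.83  0.84  1.06  0.5 ] [-1.03  0.95 -0.73  1.07  0.85  0.31] wrist [ 0.23 -0.24]
0.36 0.1
[... 4144 characters left out ...]
-0.03  1.66  0.67  0.21] [-0.62  1.2   0.21  1.84  0.58  0.18] wrist [ 0.55 -0.3 ]
0 [ 0.27  0.39 -0.39  0.8   0.    1.84]
0 [ 0.27  0.25 -0.08  1.24  0.    1.84]
0 [ 0.07  0.16 -0.75  0.66  0.    1.65]
10 [ 0.27  0.39 -0.39  0.8   0.    1.67]
10 [ 0.27  0.25 -0.08  1.24  0.    1.67]
10 [ 0.07  0.16 -0.75  0.66  0.    1.47]
90 [ 0.27  0.39 -0.39  0.8   0.    0.27]
90 [ 0.27  0.25 -0.08  1.24  0.    0.27]
90 [ 0.07  0.16 -0.75  0.66  0.    0.07]
100 [ 0.27  0.39 -0.39  0.8   0.    0.1 ]
100 [ 0.27  0.25 -0.08  1.24  0.    0.1 ]
100 [ 0.07  0.16 -0.75  0.66  0.   -0.1 ]
-80 [ 0.27  0.39 -0.39  0.8   0.   -3.05]
-80 [ 0.27  0.25 -0.08  1.24  0.   -3.05]
-80 [ 0.07  0.16 -0.75  0.66  0.    3.04]
```

```bash
cat >> h.py <<'E'
def topo(ang):
    c,s=np.cos(np.radians(ang)),np.sin(np.radians(ang));y=np.array([c,s,0]);z=np.array([0,0,-1])
    return R.from_matrix(np.stack([np.cross(y,z),y,z],1)).as_quat().tolist()
def placeo(a,t,sg):
    _,o=pose([0,0,0],a,t);M=R.from_quat(o).as_matrix();a=np.radians(a)
    h=np.array([np.cos(a),np.sin(a),0]);u=np.array([0,0,1.])
    A=np.stack([h,u,np.cross(h,u)],1);h2=np.array([0,0,-1.]);u2=np.array([0,sg,0.]);B=np.stack([h2,u2,np.cross(h2,u2)],1)
    return R.from_matrix(B@A.T@M)
E
python3 - <<'E'
from cell import *
from h import *
for sg in(1,-1):
    r=placeo(80,15,sg);d=r.as_matrix()[:,2]
    for z in(.25,.09):
        g=np.array([.485,-.214+sg*.02,z]);q=inverse_kinematics((g+.019*d).tolist(),r.as_quat().tolist())
        print(sg,z,None if q is None else np.round(q,2))
o=topo(10)
movep([.4715,.206,.22],o)
w0=np.array(current_wrist_force())
p,_=get_image("wrist");cv2.imwrite("pics/w1.png",p)
print(current_time_s(),np.round(w0,2),current_position())
E
```

```text
1 0.25 [-0.38  0.23 -0.27  0.97 -0.24  1.18]
1 0.09 [-0.38  0.39 -0.51  0.57 -0.24  1.18]
-1 0.25 [-0.7   0.44  0.03  1.33  0.2  -2.29]
-1 0.09 [-0.7   0.57 -0.2   0.97  0.2  -2.29]
1.55 [-0.14  1.25 -0.37] [0.47102222 0.2069742  0.22006048]
```

View pics/w1.png

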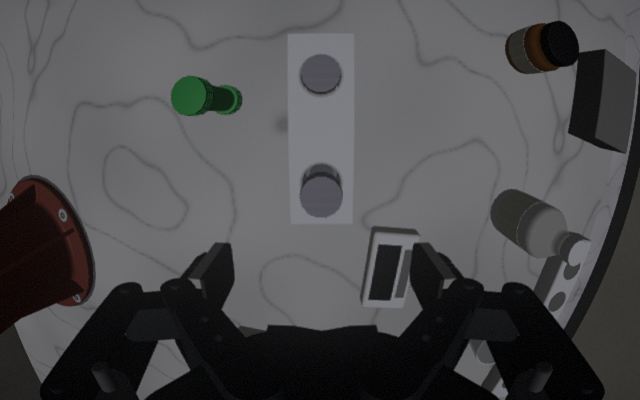

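The wrist view shows the long cap at (321,197), centred between the fingers, the short cap at (321,74) and the green look-alike at (205,97). I'll check the cap's position with this camera, then grasp.

```bash
cat >> h.py <<'E'
def fray(u,v,c,z):
    K=np.array(c["camera_matrix"]);dx,dy=(u-K[0,2])/K[0,0],(v-K[1,2])/K[1,1];r=np.hypot(dx,dy)+1e-12
    d=np.array([dx/r*np.sin(r),dy/r*np.sin(r),np.cos(r)]);d=R.from_quat(c["orientation"]).apply(d);p=np.array(c["position"])
    return p+d*(z-p[2])/d[2]
E
python3 - <<'E'
from cell import *
from h import *
print("cap wrist est",fray(321,197,get_calibration("wrist"),.13))
p,d=get_image("wrist")
g=cv2.cvtColor(p,cv2.COLOR_BGR2GRAY)
c=cv2.HoughCircles(cv2.GaussianBlur(g,(5,5),1),cv2.HOUGH_GRADIENT,1,30,param1=60,param2=15,minRadius=14,maxRadius=30)
print(np.round(c[0],1)[:6])
E
```

```text
cap wrist est [0.47047493 0.21031275 0.13      ]
[[529.5  49.5  24.6]
 [319.5 194.5  22.4]
 [513.5 212.5  23.4]
 [320.5  75.5  21.8]
 [190.5  96.5  20.2]
 [ 33.5 207.5  29.4]]
```

```bash
python3 - <<'E'
from cell import *
from h import *
w0=np.array(current_wrist_force())
servo_line([.471,.208,.101],v=.12)
print("f",np.round(current_wrist_force()-w0,2))
command_gripper(.02,40)
print("gap",current_finger_gap(),"f",np.round(current_wrist_force()-w0,2))
servo_line([.471,.208,.125],v=.06)
print("f",np.round(current_wrist_force()-w0,2))
servo_line([.471,.208,.225],v=.12)
print("f",np.round(current_wrist_force()-w0,2),"gap",current_finger_gap(),current_time_s())
p,_=get_image("side");cv2.imwrite("pics/s2.png",cv2.resize(p[180:320,300:480],None,fx=4,fy=4))
p,_=get_image("wrist");cv2.imwrite("pics/w2.png",p)
E
```

```text
f [0.12 1.21 0.43]
gap 0.03300592830547767 f [-1.56  0.44  5.64]
f [-1.17  1.12 -1.44]
f [-0.66  0.46 -1.91] gap 0.03266173695343705 4.8083
```

View pics/s2.png

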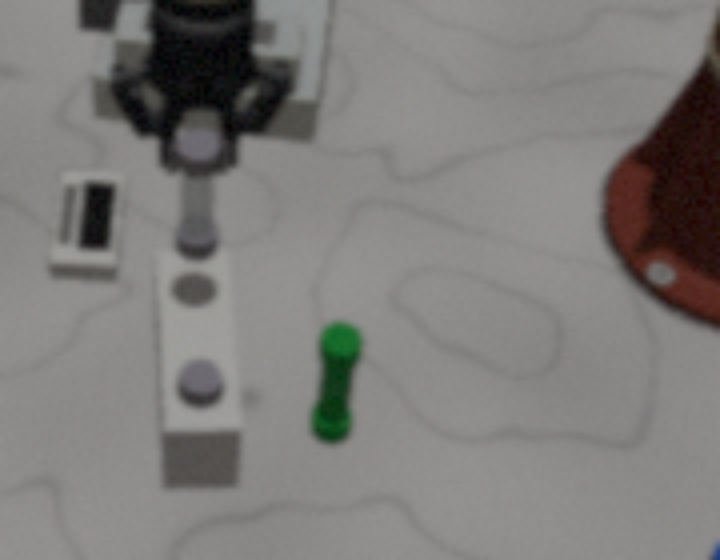

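View pics/w2.png

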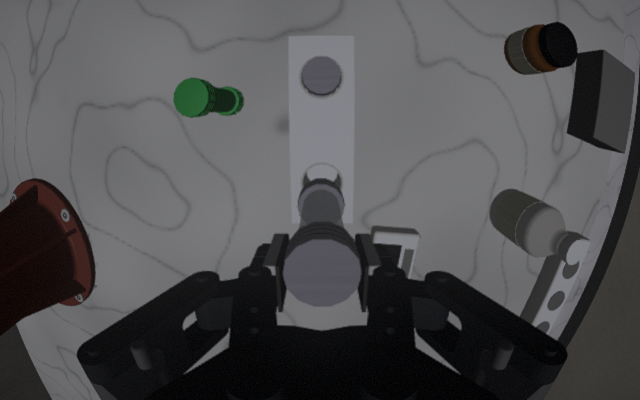

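The side view shows the long tube hanging clear above its hole, with the short tube and the green one untouched. Now I'll set it upright on free bench at (0.36, 0.12).

```bash
python3 - <<'E'
from cell import *
from h import *
servo_line([.36,.12,.235],v=.2)
servo_line([.36,.12,.105],v=.15)
servo_line([.36,.12,.0955],v=.03)
sleep(.2);w0=np.array(current_wrist_force());z=.0955
while z>.083:
    z-=.0007;servo_line([.36,.12,z],v=.02);sleep(.05)
    f=current_wrist_force()[2]-w0[2]
    if f>1.2:break
print("z",z,"f",f,"w0",np.round(w0,2),current_position())
p,_=get_image("side");cv2.imwrite("pics/s3.png",cv2.resize(p[200:320,320:480],None,fx=4,fy=4))
print(current_time_s())
E
```

```text
z 0.09129999999999996 f 2.767332223951922 w0 [ 0.09 -0.34 -1.59] [0.36012682 0.12001158 0.09136737]
9.3
```

View pics/s3.png

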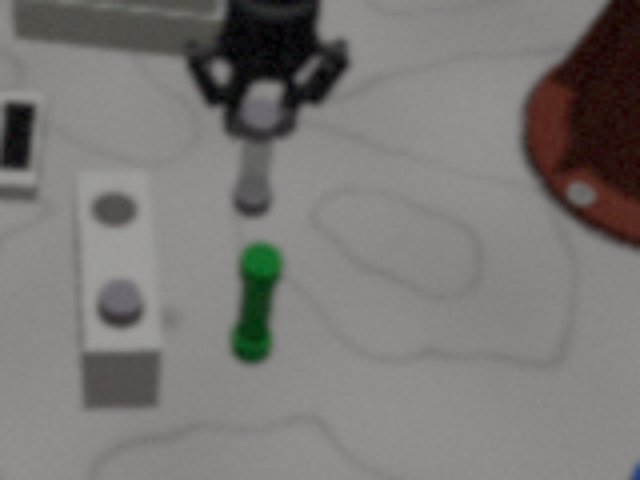

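Contact came at z=0.0913 against an expected 0.091, so the foot is on the bench. Releasing now.

```bash
python3 - <<'E'
from cell import *
from h import *
command_gripper(.05);sleep(.2)
servo_line([.36,.12,.20],v=.1)
c=get_calibration("wrist");p,_=get_image("wrist");cv2.imwrite("pics/w4.png",p)
g=cv2.GaussianBlur(cv2.cvtColor(p,cv2.COLOR_BGR2GRAY),(5,5),1)
cc=cv2.HoughCircles(g,cv2.HOUGH_GRADIENT,1,30,param1=60,param2=15,minRadius=14,maxRadius=32)
for u,v,r in cc[0][:6]:print(u,v,r,np.round(fray(u,v,c,.12),4))
p,d=get_image("top");P=cloud(d,get_calibration("top"))
m=(P[...,2]>.108)&(P[...,2]<.13)&(np.hypot(P[...,0]-.36,P[...,1]-.12)<.04);print("top",m.sum(),P[m].mean(0) if m.any() else 0)
cv2.imwrite("pics/t4.png",cv2.resize(p[205:335,195:345],None,fx=4,fy=4))
p,d=get_image("side");P=cloud(d,get_calibration("side"))
m=(P[...,2]>.114)&(P[...,2]<.125)&(np.hypot(P[...,0]-.36,P[...,1]-.12)<.03);print("side",m.sum(),P[m].mean(0) if m.any() else 0)
cv2.imwrite("pics/s4.png",cv2.resize(p[200:320,320:480],None,fx=4,fy=4));print(current_time_s())
E
```

```text
321.5 200.5 22.4 [0.3593 0.1235 0.12  ]
561.5 280.5 19.9 [0.6299 0.079  0.12  ]
462.5 7.5 22.7 [0.4398 0.2944 0.12  ]
458.5 114.5 17.4 [0.4501 0.2081 0.12  ]
335.5 34.5 17.1 [0.348  0.2459 0.12  ]
595.5 171.5 25.4 [0.6244 0.1997 0.12  ]
top 0 0
side 64 [0.35839884 0.1255046  0.11817909]
11.1917
```

View pics/w4.png

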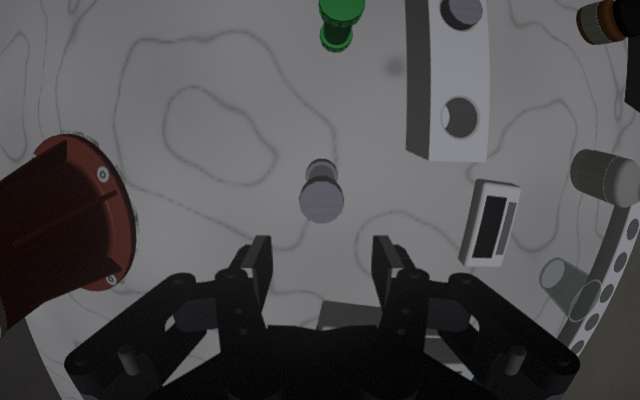

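View pics/s4.png

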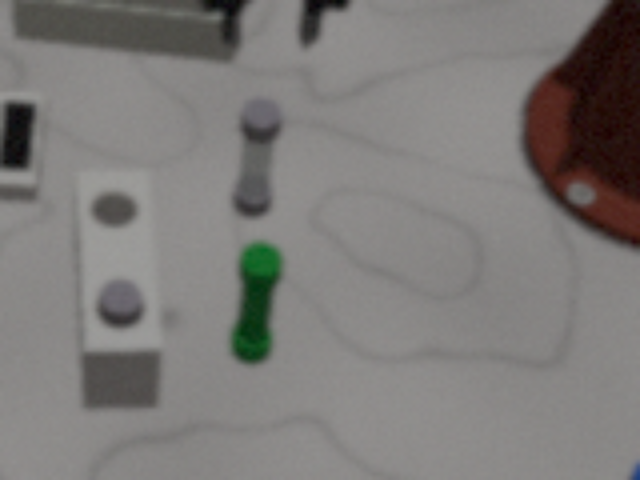

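The tube stands freely at about (0.3597, 0.122), based on the wrist view (321,200), the side view (260,120 in the crop), and the jaw centring. Now the side regrasp.

```bash
python3 - <<'E'
from cell import *
from h import *
a,t=80,15;h=np.array([np.cos(np.radians(a)),np.sin(np.radians(a)),0]);T=np.array([.3597,.122,.076])
servo_line([.36,.12,.30],v=.25)
command_gripper(.062)
p,o=pose(T-.12*h+[0,0,.15],a,t,-1,.019);movep(p,o)
p,o=pose(T-.10*h,a,t,-1,.019);servo_line(p,v=.15)
print(current_time_s(),np.round(current_q(),2),np.round(current_wrist_force(),2))
for n,c in(("side",(150,330,290,530)),("wrist",(0,400,0,640))):
    im,_=get_image(n);im=im[c[0]:c[1],c[2]:c[3]]
    if n=="side":im=cv2.resize(im,None,fx=3,fy=3)
    cv2.imwrite(f"pics/{n}5.png",im)
E
```

```text
14.5583 [-0.93  0.98 -0.55  1.24  0.78  0.27] [-0.51  0.75  0.5 ]
```

View pics/side5.png

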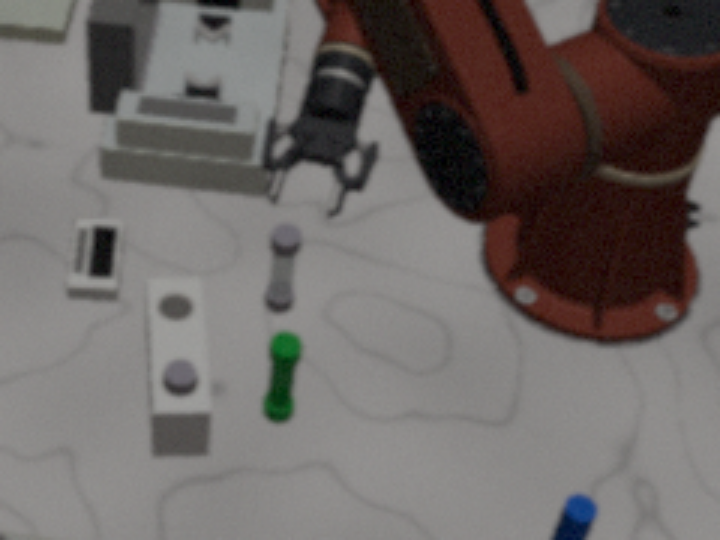

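View pics/wrist5.png

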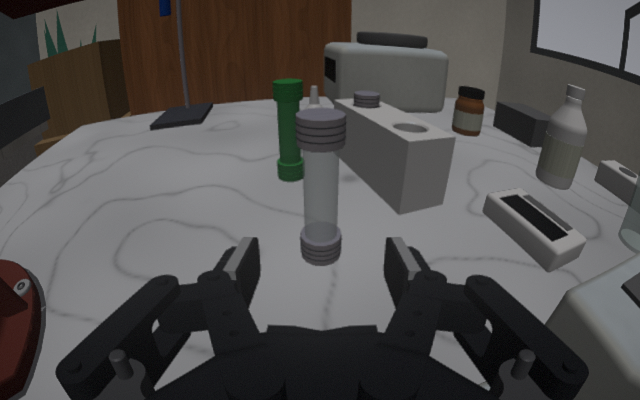

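Both fingertips straddle the standing tube, which is at column 321 and centred. Moving in to grip.

```bash
python3 - <<'E'
from cell import *
from h import *
a,t=80,15;T=np.array([.3597,.122,.076])
p,o=pose(T,a,t,-1,.019)
w0=np.array(current_wrist_force());servo_line(p,v=.08);print("f",np.round(current_wrist_force()-w0,2))
command_gripper(.015,40);print("gap",current_finger_gap(),np.round(current_wrist_force()-w0,2))
servo_line((np.array(p)+[0,0,.03]).tolist(),v=.06);print(np.round(current_wrist_force()-w0,2))
servo_line((np.array(p)+[0,0,.16]).tolist(),v=.2);print(np.round(current_wrist_force()-w0,2),current_finger_gap())
for n,c in(("side",(150,330,290,530)),("wrist",(0,400,0,640))):
    im,_=get_image(n);im=im[c[0]:c[1],c[2]:c[3]]
    if n=="side":im=cv2.resize(im,None,fx=3,fy=3)
    cv2.imwrite(f"pics/{n}6.png",im)
for sg in(1,-1):
    r=placeo(a,t,sg);d=r.as_matrix()[:,2]
    q=inverse_kinematics((np.array([.485,-.214+sg*.016,.25])+.019*d).tolist(),r.as_quat().tolist());print(sg,np.round(q,2))
print(current_time_s(),np.round(current_q(),2))
E
```

```text
f [ 1.06 -1.26 -0.42]
gap 0.024883073428700202 [-0.3  -1.67  0.12]
[ 0.96 -1.4  -1.02]
[ 0.07 -0.41 -1.39] 0.024985380285963685
1 [-0.39  0.23 -0.27  0.97 -0.24  1.17]
-1 [-0.69  0.43  0.02  1.33  0.2  -2.28]
18.025 [-0.71  0.59 -0.7   1.37  0.98  0.41]
```

View pics/side6.png

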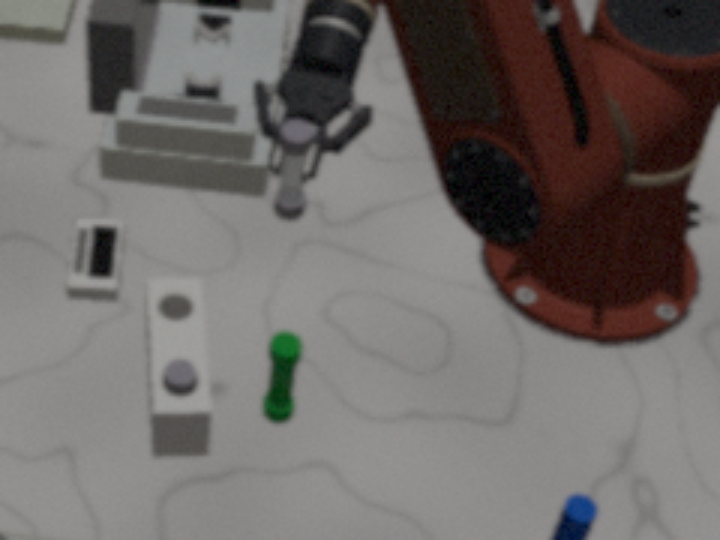

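View pics/wrist6.png

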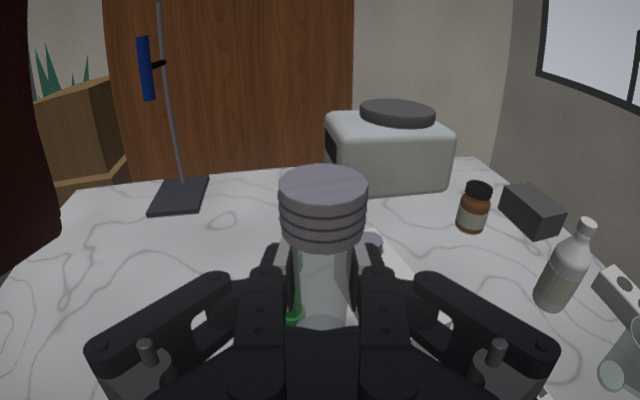

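```bash
python3 - <<'E'
from cell import *
from h import *
sg=1;r=placeo(80,15,sg);d=r.as_matrix()[:,2];o=r.as_quat().tolist()
g=np.array([.485,-.198,.28])
movep((g+.019*d).tolist(),o)
g[2]=.16;servo_line((g+.019*d).tolist(),v=.15)
print(current_time_s(),np.round(current_wrist_force(),2),current_finger_gap(),np.round(current_position()-g-.019*d,4))
for n,c in(("side",(90,250,280,460)),("top",(140,280,310,490)),("wrist",(0,400,0,640))):
    im,dd=get_image(n);im=im[c[0]:c[1],c[2]:c[3]]
    if n!="wrist":im=cv2.resize(im,None,fx=4,fy=4,interpolation=cv2.INTER_CUBIC)
    cv2.imwrite(f"pics/{n}7.png",im)
E
```

```text
20.2833 [ 0.22 -0.48 -1.09] 0.02484594108896745 [ 0.0004 -0.0002  0.0005]
```

View pics/side7.png

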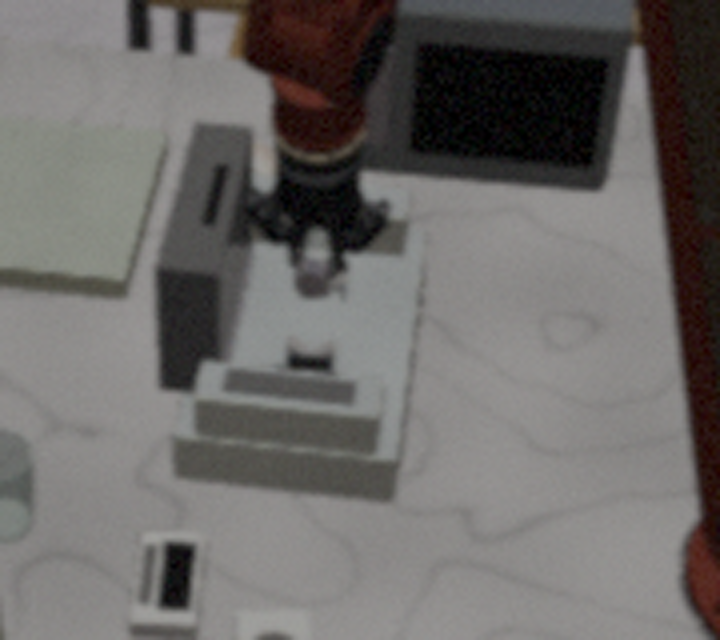

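View pics/wrist7.png

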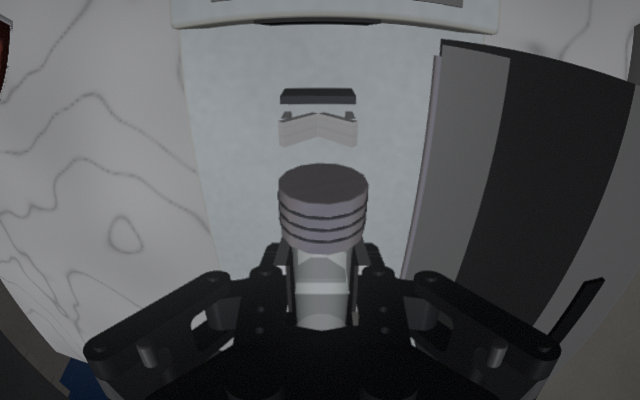

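The +y V support appears at (318,128) and its end stop at (280–356, 97), with the tube in line at column 322. I'll check the cradle position with the wrist camera before lowering.

```bash
python3 - <<'E'
from cell import *
from h import *
c=get_calibration("wrist")
print("stop L/R edges z.086",np.round(fray(280,97,c,.086),4),np.round(fray(356,97,c,.086),4),"inner edge",np.round(fray(318,104,c,.086),4))
print("V apex ends",np.round(fray(318,113,c,.066),4),np.round(fray(318,130,c,.066),4))
print("cap top near col 322 at z.177",np.round(fray(322,165,c,.177),4))
im=cv2.imread("pics/wrist7.png");cv2.imwrite("pics/w7c.png",cv2.resize(im[60:260,220:420],None,fx=3,fy=3,interpolation=cv2.INTER_CUBIC))
E
```

```text
stop L/R edges z.086 [ 0.462 -0.138  0.086] [ 0.506  -0.1381  0.086 ] inner edge [ 0.484  -0.1426  0.086 ]
V apex ends [ 0.4838 -0.1533  0.066 ] [ 0.4837 -0.1651  0.066 ]
cap top near col 322 at z.177 [ 0.4861 -0.1404  0.177 ]
```

View pics/w7c.png

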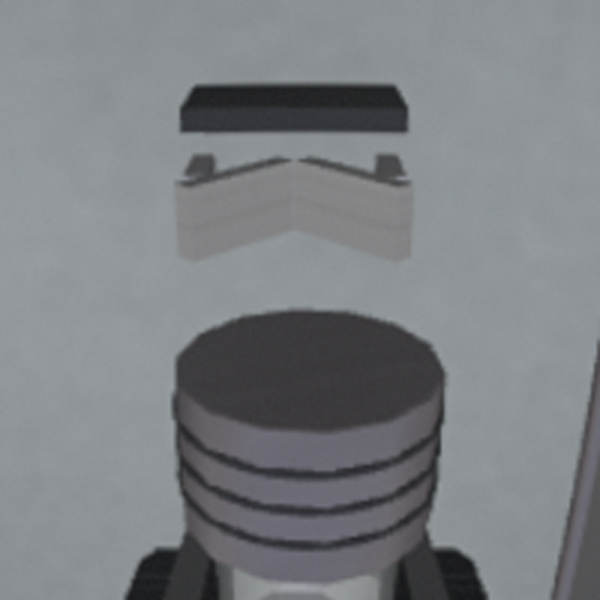

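```bash
python3 - <<'E'
from cell import *
from h import *
c=get_calibration("wrist");print(c["position"])
for z in (.143,.153):print(z,np.round(fray(322,163,c,z),4))
print(np.round(fray(322,203,c,.177),4))
u,v=323,183;print("centre z.16",np.round(fray(u,v,c,.16),4))
E
```

```text
[ 0.4858365  -0.10106842  0.26364361]
0.143 [ 0.4862 -0.1549  0.143 ]
0.153 [ 0.4861 -0.1505  0.153 ]
[ 0.4861 -0.1541  0.177 ]
centre z.16 [ 0.4865 -0.1556  0.16  ]
```

The end face is at y=-0.1545 and level, the +y stop is at about -0.143, and the V centre is at x≈0.484. I'll correct slightly (x 0.4838, grasp y -0.1965) and lower softly.

```bash
python3 - <<'E'
from cell import *
from h import *
r=placeo(80,15,1);d=r.as_matrix()[:,2]
g=np.array([.4838,-.1965,.16])
servo_line((g+.019*d).tolist(),v=.05)
g[2]=.105;servo_line((g+.019*d).tolist(),v=.12)
g[2]=.0955;servo_line((g+.019*d).tolist(),v=.04)
sleep(.2);w0=np.array(current_wrist_force());t0=np.array(current_wrist_torque());log=[]
while g[2]>.0865:
    g[2]-=.0006;servo_line((g+.019*d).tolist(),v=.02);sleep(.05)
    f=np.array(current_wrist_force())-w0;log.append((round(g[2],4),*np.round(f,1)))
    if f[2]>1.5:break
print(log[-5:],np.round(current_wrist_torque()-t0,3),current_time_s())
for n,c in(("side",(90,250,280,460)),("wrist",(0,400,0,640))):
    im,dd=get_image(n);im=im[c[0]:c[1],c[2]:c[3]]
    if n!="wrist":im=cv2.resize(im,None,fx=4,fy=4,interpolation=cv2.INTER_CUBIC)
    cv2.imwrite(f"pics/{n}8.png",im)
E
```

```text
[(np.float64(0.0925), np.float64(-0.1), np.float64(-0.1), np.float64(-1.5)), (np.float64(0.0919), np.float64(-0.0), np.float64(0.4), np.float64(-0.0)), (np.float64(0.0913), np.float64(0.2), np.float64(0.0), np.float64(-0.8)), (np.float64(0.0907), np.float64(-0.0), np.float64(-0.7), np.float64(-0.8)), (np.float64(0.0901), np.float64(-3.0), np.float64(0.4), np.float64(5.1))] [-0.124  0.451 -0.133] 24.575
```

View pics/wrist8.png

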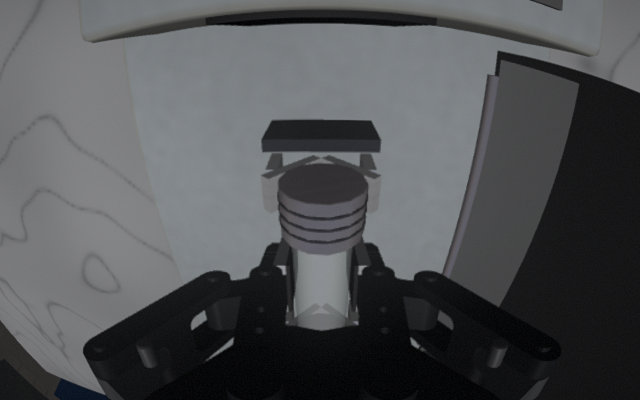

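View pics/side8.png

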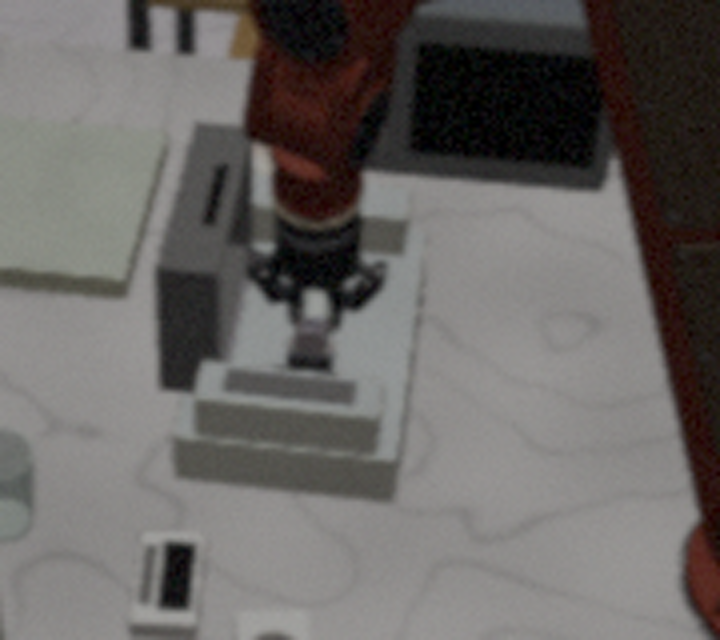

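Contact came at axis height 0.0901, as expected, with the caps in the Vs inside the stops. The sideways force of -3 N means I'm slightly too far +x, so I'll ease that, then release.

```bash
python3 - <<'E'
from cell import *
from h import *
r=placeo(80,15,1);d=r.as_matrix()[:,2];w=np.array(current_wrist_force())
g=np.array([.4832,-.1965,.0901]);servo_line((g+.019*d).tolist(),v=.02);sleep(.1);print(np.round(current_wrist_force()-w,1))
command_gripper(.035);sleep(.1);command_gripper(.055);print(current_finger_gap(),np.round(current_wrist_force(),1))
g[2]+=.06;servo_line((g+.019*d).tolist(),v=.06)
c=get_calibration("wrist");im,_=get_image("wrist");cv2.imwrite("pics/w9.png",im)
g[2]+=.15;servo_line((g+.019*d).tolist(),v=.2)
im,_=get_image("wrist");cv2.imwrite("pics/w9b.png",im);print(current_time_s())
E
```

```text
[ 1.3  0.1 -1.7]
0.05490280354030896 [0.6 0.6 0.2]
27.875
```

View pics/w9.png

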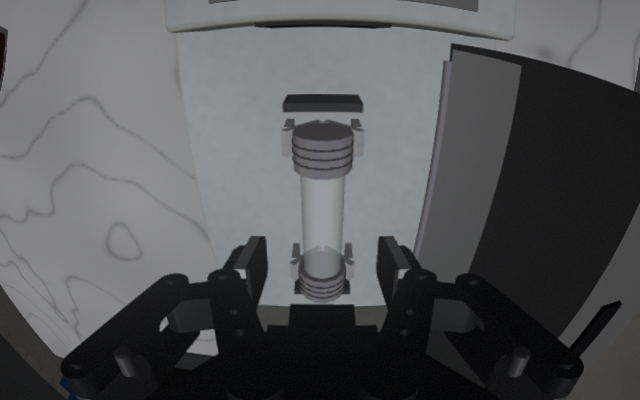

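View pics/w9b.png

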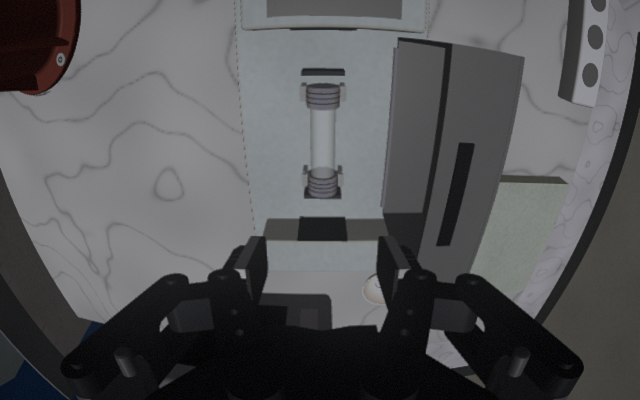

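The tube lies in both Vs, with caps at (323,95) and (322,182) and the stops outside them at rows 72 and 195; the fingers are clear. Now the hood: go over it and down behind it with the fingers closed, then push in an arc about the hinge.

```bash
python3 - <<'E'
from cell import *
from h import *
command_gripper(0.0,20)
o=topo(90)
p=list(current_position());p[2]=.33;servo_line(p,v=.2)
movep([.672,-.214,.32],o)
servo_line([.672,-.214,.183],v=.15)
print(current_time_s(),np.round(current_q(),2),np.round(current_wrist_force(),1),current_finger_gap())
for n,c in(("side",(90,250,280,460)),):
    im,dd=get_image(n);im=cv2.resize(im[c[0]:c[1],c[2]:c[3]],None,fx=4,fy=4,interpolation=cv2.INTER_CUBIC)
    cv2.imwrite(f"pics/{n}10.png",im)
E
```

```text
31.3083 [-0.41  0.67  0.34  1.24 -0.   -0.41] [-0.1 -1.   0.1] 0.00031505049472630787
```

View pics/side10.png

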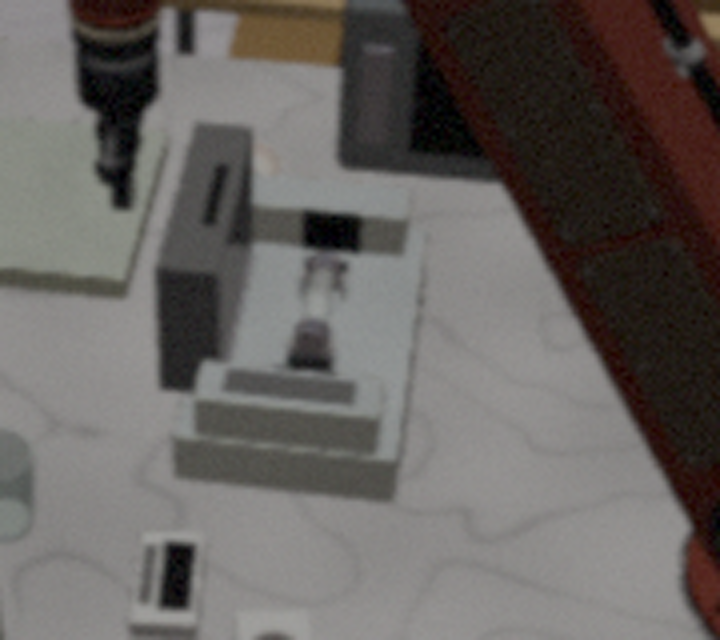

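The side view shows the tube lying in the cradle at (315,305) and the closed fingers behind the hood at (120,190). I'll push along the arc with force monitoring.

```bash
python3 - <<'E'
from cell import *
from h import *
H=np.array([.5645,.06]);r=.12;w0=np.array(current_wrist_force());log=[]
def tcp(th): 
    return [H[0]-r*np.cos(th)+.058*np.sin(th)+.011,-.214,H[1]+r*np.sin(th)+.058*np.cos(th)]
for th in np.arange(1.68,.119,-.08):
    servo_line(tcp(th),v=.06)
    f=np.array(current_wrist_force())-w0;log.append((round(th,2),*np.round(f,1).tolist()))
    if np.linalg.norm(f)>22:print("STOP");break
print(log[::2],current_time_s(),np.round(current_position(),4))
im,dd=get_image("side");cv2.imwrite("pics/side11.png",cv2.resize(im[90:250,280:460],None,fx=4,fy=4,interpolation=cv2.INTER_CUBIC))
E
```

```text
[(np.float64(1.68), -1.2, 0.5, 0.3), (np.float64(1.52), 0.1, 0.5, 0.3), (np.float64(1.36), -0.5, 0.6, 1.4), (np.float64(1.2), -0.2, 0.4, -0.0), (np.float64(1.04), -1.3, 0.9, -0.6), (np.float64(0.88), -1.0, -0.0, 0.9), (np.float64(0.72), -0.3, 0.1, 0.1), (np.float64(0.56), -0.7, -0.3, 0.3), (np.float64(0.4), 0.2, 0.1, 1.5), (np.float64(0.24), 0.3, 0.1, 1.0)] 38.1417 [ 0.4658 -0.2138  0.136 ]
```

View pics/side11.png

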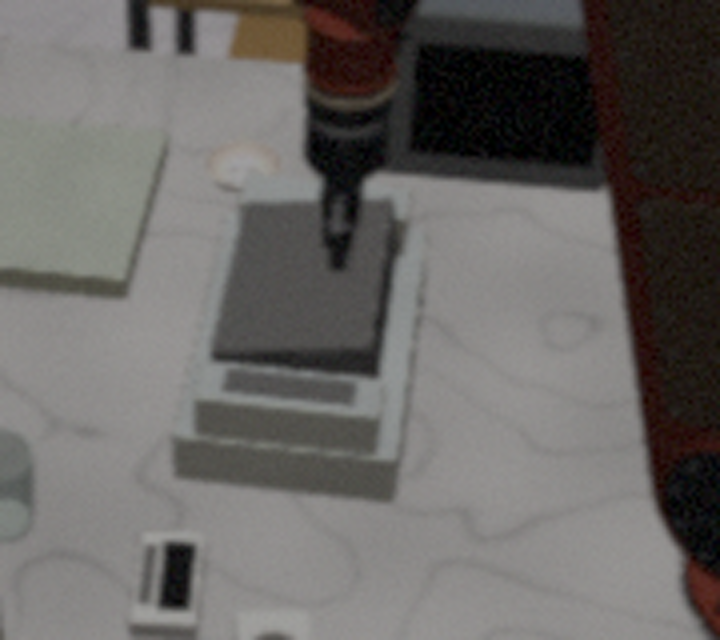

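The hood follows and is nearly down. Now the last bit, pressing until it meets firm resistance.

```bash
python3 - <<'E'
from cell import *
from h import *
H=np.array([.5645,.06]);r=.12;w0=np.array(current_wrist_force())
for th in(.08,.04,.015):
    servo_line([H[0]-r*np.cos(th)+.058*np.sin(th)+.011,-.214,H[1]+r*np.sin(th)+.058*np.cos(th)],v=.04)
    print(th,np.round(current_wrist_force()-w0,1))
p=np.array(current_position());z=p[2];log=[]
while z>.112:
    z-=.0006;servo_line([.4555,-.214,z],v=.02);sleep(.05);f=current_wrist_force()[2]-w0[2];log.append((round(z,4),round(float(f),1)))
    if f>11:break
print(log,current_position())
sleep(.2)
servo_line([.4555,-.214,.20],v=.1)
movep([.36,-.1,.36],topo(90))
for n,c in(("side",(90,250,280,460)),("top",(140,280,310,490))):
    im,d=get_image(n);cv2.imwrite(f"pics/{n}12.png",cv2.resize(im[c[0]:c[1],c[2]:c[3]],None,fx=4,fy=4,interpolation=cv2.INTER_CUBIC))
    P=cloud(d,get_calibration(n));m=(P[...,0]>.425)&(P[...,0]<.555)&(abs(P[...,1]+.214)<.1)&(P[...,2]>.09)&(P[...,2]<.15)
    Q=P[m];A=np.c_[Q[:,:2]-[.49,-.214],np.ones(len(Q))];s=np.linalg.lstsq(A,Q[:,2],rcond=None)[0];print(n,len(Q),"slope x,y, z0",np.round(s,4))
print(current_time_s())
E
```

```text
0.08 [-0.9 -1.4 -1.2]
0.04 [-1.  -1.1 -0.2]
0.015 [-0.9 -1.1 -0.8]
[(np.float64(0.119), 0.1), (np.float64(0.1184), 0.2), (np.float64(0.1178), 5.0), (np.float64(0.1172), 11.9)] [ 0.45550689 -0.21404977  0.11798852]
side 1135 slope x,y, z0 [0.0023 0.0002 0.1159]
top 1434 slope x,y, z0 [-0.0002 -0.0022  0.1179]
42.4917
```

View pics/side12.png

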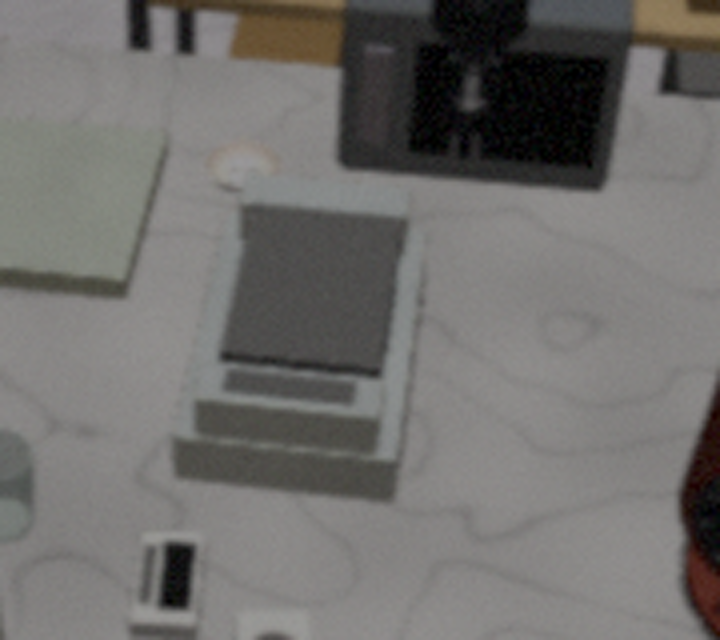

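View pics/top12.png

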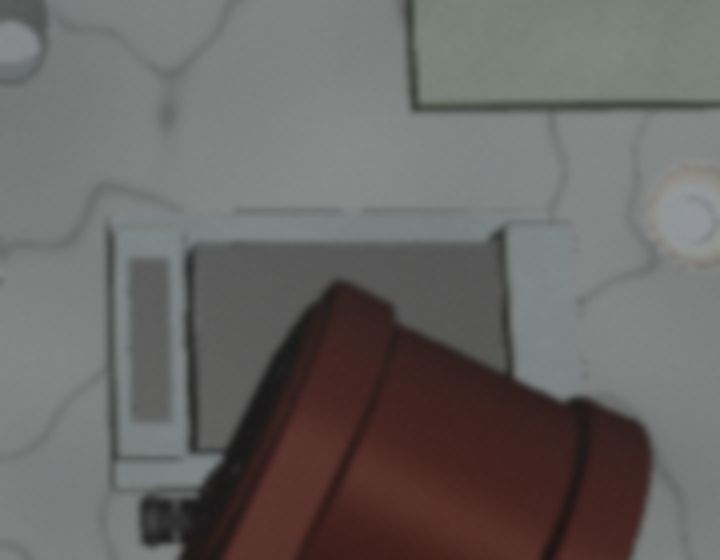

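The hood is level (slope about 0) at 0.118 m, which is the closed height, and the robot is clear.

```bash
python3 - <<'E'
from cell import *
sleep(.3);hand_in();print(current_time_s())
E
```

```text
the job is handed in; nothing more can be done
the job is handed in; nothing more can be done
```

The long tube is lying in the polarimeter's cradle, released, with the hood closed over it. I handed the job in at about 43 s of the 72 s allowed.

**What I did:**
- I lifted the long tube out of the rack by its top cap and stood it softly on free bench (about 2.8 N at contact).
- I regripped it from the side on the glass, turned it horizontal and lowered it into the Vs. It touched at axis height 0.0901 m (expected 0.090) with about 5 N.
- I eased a small sideways load, then released and backed off. Only then did I push the hood over from behind and press it down until it resisted with 12 N.

**Last checks:**
- **Tube:** before the hood was closed, the wrist picture showed both caps in the V supports, between the end stops.
- **Hood:** its top is level. The top camera puts it at 0.118 m, the expected closed height. The side camera read 0.116 m, which is within the calibration error.
- **Surroundings:** I took no final picture of the rack area. The last views of it, while the tube was being moved, showed the short tube and the green look-alike undisturbed.

**Disagreements:** the cameras differed by 2 to 4 mm on the tube and cradle positions, so I used values in between. Apart from the final press, the wrist force stayed near zero in every reading during the hood push, although the hood clearly followed.

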